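# Set the mitre saw's length stop

## Task

Set the saw's length stop to the index block that has the wing screw: press down the brake pad in the middle of the stop with the fingertips and, keeping it pressed all the way, push the stop along the fence until it sits up against that block. Then let the pad come up so that the brake holds, and move clear. Nothing is to be gripped, and all else on the bench stays where it is.

Things in the scene. Friction and masses are not known exactly. Their poses are not given: they have to be found in the camera images.
- station: Mitre saw (head latched down, 0.29 m high) with an aluminium wing 720 mm long. Origin on the bench top below the middle of the wing's fence; x points across the fence away from the robot, y along it towards the saw (which begins at y = 355 mm), z up. Fence 40 mm thick, centre line at x = 0, top at z = 125 mm. Bed 90 mm deep, top at z = 75 mm, on the robot's side of the fence.
- stop_mid (a point): Centre of the length stop, at the height of the fence's top. An aluminium saddle, 90 mm along the fence, 64 mm across, its top 19 mm above the fence's; a thin steel plate reaches 55 mm from this point towards the robot, over the bed. It only slides along the fence. With the brake on it holds against 14 to 20 N; with the brake off 1 to 2 N slide it. It always stands between the two index blocks.
- pad_top (a point): Middle of the top face of the brake pad, the black ribbed pad in the middle of the stop: 50 mm along the fence, 36 mm across, flat, standing 9 mm above the saddle (28 mm above the fence) when up. Moves with the pad.
- brake (a joint): How far the brake pad is pressed down, in m: 0 is up (brake on), 0.006 fully down. Spring loaded: it begins to give at 7 to 8 N and is fully down with 10 to 11 N. The brake has let go from 0.001 on; let up, it grips again.
- stop (a joint): Position of the length stop along the fence, in m, 0 halfway along the wing, positive towards the saw.
- block_wing: The index block that the stop must meet, fixed on the fence: aluminium, 30 mm along the fence, 56 mm across, 22 mm high, with a wing screw (a bar 60 x 8 mm lying across the fence, top 44 mm above the fence's). Origin at the centre of its underside, on the fence's centre line and top. With the stop against it, it is 60 mm from the stop's centre. Either block may be the one nearer the saw.
- block_round: The other index block: same block, but with a round knurled screw, 24 mm across, on top (its top 46 mm above the fence's top). Origin and axes as for the first. Fixed.
- tape_measure: A grey pocket tape measure, 70 x 36 x 63 mm, on the bench; to be left alone. Origin under its centre.
- pencil: A flat carpenter's pencil, 10 x 150 x 8 mm, lying on the bench on the robot's side; to be left alone. Origin under its centre.
- square: A try square with a wooden stock 110 mm long and a steel blade 180 mm long, lying behind the fence; to be left alone. Origin under the stock's centre.
- screwdriver: A screwdriver 200 mm long lying behind the fence; to be left alone. Origin at its middle.
- glue: A white glue bottle, 54 mm across and 150 mm high, standing behind the fence; to be left alone. Origin under its centre.
- offcut_bed: A strip of pine, 30 x 130 x 19 mm, lying on the station's bed clear of the stop's path; to be left alone. Origin under its centre.
- offcut_bench: A pine offcut, 45 x 160 x 45 mm, on the bench on the robot's side; to be left alone. Origin under its centre.
- screw_jar: A jar of screws, 68 mm across and 85 mm high, behind the fence; to be left alone. Origin under its centre.

How it is judged:
By the outcome, as a careful person would: the job done as asked, in the order asked, and still so for the second after the job is handed in, with the robot touching nothing.
It also fails if it takes over 40 s, if anything falls off the work surface, if the arm or the gripper's body presses on something with over 40 N, if the wrist force passes 120 N, or if a joint passes its speed limit or range.

## Robot

A 7-joint arm with a two-finger parallel gripper is mounted at the origin on the work surface. World frame = base frame: x ahead of the robot, y to its left, z up, the work surface at z = 0. Lengths are in m, angles in rad, forces in N, time in s.
With the tool pointing down it reaches from about 0.425 to 0.925 m from the base axis. Payload 6.8 kg.
Tool frame: the origin (TCP) lies at the very end of the fingers, on their centre line; the grasp point (between the pads) lies 19 mm behind it; z points along the fingers, x is the direction in which the jaws open and shut, and the axes are right-handed (so a half turn about z gives the same grasp; the last joint's range is limited). The gripper opens to 85 mm and grips with 20 to 120 N. Pads are 22 mm wide; open, the fingers measure 114 mm over their backs; the gripper's body (76 mm by 85 mm) begins 54 mm behind the grasp point. The pads swing forward as they close: fully open they stand 13 mm farther back than shut.
Start: joints at [1.131, 0.477, 0.022, 1.555, -0.011, 1.109, -0.083], TCP at [0.22, -0.638, 0.231] pointing down, gripper open.
Joint ranges: [-2.96, 2.96], [-0.34, 2.1], [-1.41, 1.46], [0.24, 2.44], [-1.37, 4.51], [0.17, 1.92], [-2.96, 2.96]. Speed limits (rad/s): [2.39, 2.39, 3.14, 3.14, 3.14, 3.14, 3.14].

## Interface

Orientations are given as a unit quaternion [w, x, y, z].
In Python, from station import bot gives the robot as it stands.
- The arm moves only by the shell command python3 -m creep 'ROWS' [FORCE]. ROWS is JSON, a list that holds one entry, the list of rows, each a list of 7 numbers: the shift along the tool's x, y, z in cm, then the turn, a rotation vector about the tool's x, y, z in rad, then the opening, from 0 (shut) to 1 (fully open). In form: [[[dx, dy, dz, wx, wy, wz, claw], ...]]. A call has 1 to 10 rows; each row is the pose to reach, as a shift and turn from the pose commanded when the call began, along the tool's axes at that moment; what a row does not reach only later rows make up. A row lasts 1/8 s, in which the tool goes at most 62.5 mm and 10.7 degrees, less where a joint would pass 70% of its speed; a pose out of reach is approached as far as the arm can. A call with a gripper value outside its range is refused whole. The fingers move at their own pace and stop on an object; FORCE is the grip in N (left out, the last holds). Time passes only in rows, so rows that repeat a pose let the fingers close. It gives the time, the measured TCP pose, the force and the opening at its end, in the units of the state.
- bot.get_obs(): the state, without advancing time (a new reading comes with each control period).
- bot.read_camera(name): name is "scene" or "side" or "wrist"; returns (picture, depth): 384x512x3 uint8, blue, green, red; 384x512 float32, m along the optical axis (not along the pixel's ray), 0 where there is no reading.
- bot.calibration(name): a dict with "mtx" (3x3 intrinsics, pixels), "dist_coeffs" ([k1, k2, p1, p2, k3] as OpenCV has them; the pictures are not rectified), "rvec" (rotation vector, rad) and "tvec" (3), from world to camera coordinates, as OpenCV has them. Camera axes: x right, y down, z forward; pixel columns grow to the right and rows downward; lengths in m; the calibration is good to about 2 mm. A picture is of the moment at which its call begins: read the wrist's pose just before it. calibration takes no time and is no camera call; for the wrist camera it gives the pose at the moment of the call.
- bot.hand_in(): hands the job in, once; it reports no verdict.
Trained networks look in the newest picture that a camera, given by its name, has taken for a name from the list of things; names that differ only in an ending like _2 or _b are one class to them, and where a whole thing is asked for, a point or a joint stands for the part that bears it (a point fixed in the world has none). Each returns a list of dicts, best first, with "p" (0 to 1); they miss things now and then, are a little off and sometimes report something else, mostly with a low value. They report only what shows in the picture. A call takes as long as a camera call.
- bot.find_in(camera, label): "xy" ([column, row] in pixels, amid what is visible of it).
- bot.silhouettes(camera, label): "mask" (384x512 bool, what is visible of it) and "xy" ([column, row] in pixels, amid what is visible of it).
The state is a dict: "t": time; "q": joint angles; "joint_vel": joint speeds; "joint_torque": joint torques, N m; "eef_pos": TCP position; "tool_rot": TCP orientation; "contact_force": force on the tool from outside, world axes, zero at the start; "torque": the same for the moment, N m; "gripper_width": opening from 0.0 (shut) to 1.0 (fully open).
Only numpy, scipy, OpenCV 4.12 (cv2) and the standard library are available. Lean on these libraries where they do the work, as an engineer would, in place of code of your own. Each camera call takes 0.05 s, during which the arm holds its last target.

## Working session

There is one attempt and no reset: what is moved stays moved. The work goes in short steps, Python scripts to look and compute and a shell command to move; the robot and the scene stay as the last step left them, time stands still between calls to the robot, and variables do not carry over. Pictures are saved under pics/ and viewed, and the job is handed in when it is done.

```bash
ls; mkdir -p pics; python3 - <<'E'
from station import bot
import cv2
print(bot.get_obs())
for n in("scene","side","wrist"):
    im,d=bot.read_camera(n); cv2.imwrite(f"pics/{n}0.png",im)
    c=bot.calibration(n); print(n,c)
    for l in("stop_mid","pad_top","block_wing","block_round","station"):
        r=bot.find_in(n,l); print(l,[(x["xy"],round(x["p"],2)) for x in r][:3])
print(bot.get_obs()["t"])
E
```

```text
pics
{'t': 0.0, 'q': array([ 1.13089207,  0.47784383,  0.02233195,  1.55646141, -0.01151979,
        1.10928807, -0.08311996]), 'joint_vel': array([-0.00142055, -0.00011807, -0.00070968,  0.00054485,  0.00121211,
       -0.00038728,  0.00156266]), 'joint_torque': array([-3.41217101e-04, -5.96443641e+01,  1.60762109e+00, -2.81197894e+01,
        1.23248465e-02,  9.29052767e-03,  4.06629184e-06]), 'eef_pos': array([ 0.21968159, -0.6376195 ,  0.23029203]), 'tool_rot': array([-4.93882150e-04,  8.14170707e-01, -5.80624821e-01, -7.95583404e-04]), 'contact_force': array([-0.38817982,  0.401908  , -0.25440813]), 'torque': array([ 0.02367056, -0.01956682,  0.00234685]), 'gripper_width': 0.9996057553376473}
scene {'mtx': array([[358.30705735,   0.        , 259.23429081],
       [  0.        , 358.30705735, 194.54715163],
       [  0.        ,   0.        ,   1.        ]]), 'dist_coeffs': array([-0.02744762,  0.        ,  0.        ,  0.        ,  0.        ]), 'rvec': array([ 2.1876079 ,  1.49014752, -0.43350782]), 'tvec': array([-0.18253087, -0.33555232,  1.24225955])}
stop_mid [([250.0, 214.
[... 425 characters left out ...]
72551174, -2.353597  ,  1.3885163 ]), 'tvec': array([0.40597161, 0.25424497, 0.64333191])}
stop_mid [([251.9, 187.4], 0.61)]
pad_top [([247.9, 174.3], 0.63)]
block_wing [([293.9, 151.8], 0.88)]
block_round [([165.3, 229.0], 0.96)]
station [([149.0, 289.3], 0.56)]
wrist {'mtx': array([[281.07914602,   0.        , 254.85699261],
       [  0.        , 281.07914602, 189.62333041],
       [  0.        ,   0.        ,   1.        ]]), 'dist_coeffs': array([-0.06936611,  0.        ,  0.        ,  0.        ,  0.        ]), 'rvec': array([-2.34294411,  1.67218181,  0.25911762]), 'tvec': array([-0.67543706, -0.03934012,  0.37906536])}
stop_mid []
pad_top []
block_wing []
block_round []
station []
0.9
```

View images.

View pics/scene0.png

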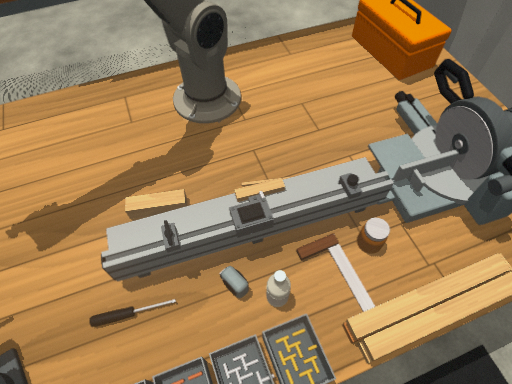

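View pics/side0.png

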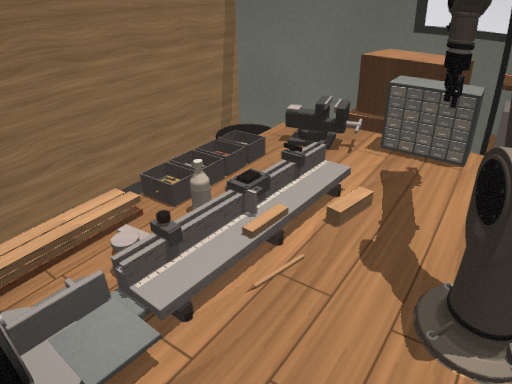

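```bash
cat > h.py <<'E'
import numpy as np, cv2
from station import bot
def P(c):
    R,_=cv2.Rodrigues(np.array(c["rvec"],float)); return R,np.array(c["tvec"],float).reshape(3)
def ray(c,xy):
    u=cv2.undistortPoints(np.array([[xy]],float),c["mtx"],c["dist_coeffs"])[0,0]
    R,t=P(c); return -R.T@t, R.T@np.array([u[0],u[1],1.0])
def tri(obs):
    A=np.zeros((3,3));b=np.zeros(3)
    for c,xy in obs:
        o,d=ray(c,xy);d=d/np.linalg.norm(d);M=np.eye(3)-np.outer(d,d);A+=M;b+=M@o
    return np.linalg.solve(A,b)
def cloud(c,depth,mask):
    v,u=np.nonzero(mask&(depth>0)); z=depth[v,u]
    un=cv2.undistortPoints(np.stack([u,v],1).astype(float)[:,None],c["mtx"],c["dist_coeffs"])[:,0]
    R,t=P(c); pc=np.c_[un*z[:,None],z]; return (pc-t)@R
def atz(c,xy,z):
    o,d=ray(c,xy); return o+d*(z-o[2])/d[2]
def proj(c,p):
    return cv2.projectPoints(np.array(p,float).reshape(-1,3),c["rvec"],c["tvec"],c["mtx"],c["dist_coeffs"])[0][:,0]
E
python3 - <<'E'
from h import *
cs={n:bot.calibration(n) for n in("scene","side")}
px={"pad":((247.7,212.6),(247.9,174.3)),"wing":((172.1,236),(293.9,151.8)),"round":((352.9,186.8),(165.3,229))}
for k,(a,b) in px.items(): print(k,tri([(cs["scene"],a),(cs["side"],b)]))
for n in cs:
    im,d=bot.read_camera(n); np.save(f"d_{n}.npy",d)
    for l in("pad_top","stop_mid","block_wing","block_round"):
        r=bot.silhouettes(n,l)
        for x in r[:2]:
            m=x["mask"]; p=cloud(cs[n],d,m); print(n,l,round(x["p"],2),m.sum(),np.median(p,0).round(4),np.percentile(p,[3,97],0).round(3).tolist())
            np.save(f"m_{n}_{l}.npy",m); 
E
```

```text
pad [ 0.56032964 -0.05026842  0.14827791]
wing [ 0.54538715 -0.23323972  0.14394615]
round [0.57479522 0.21535911 0.13241887]
scene pad_top 0.53 308 [ 0.5621 -0.0432  0.1524] [[0.544, -0.067, 0.145], [0.577, -0.021, 0.155]]
scene stop_mid 0.61 1212 [ 0.5702 -0.042   0.1434] [[0.518, -0.086, 0.112], [0.593, -0.002, 0.154]]
scene block_wing 0.73 404 [ 0.5545 -0.2331  0.1466] [[0.521, -0.249, 0.125], [0.577, -0.219, 0.169]]
scene block_wing 0.47 28720 [0.5656 0.3647 0.0943] [[0.393, -0.357, 0.038], [0.737, 0.577, 0.262]]
scene block_round 0.86 340 [0.5816 0.2069 0.1467] [[0.548, 0.198, 0.132], [0.602, 0.224, 0.171]]
scene block_round 0.64 28303 [0.566  0.3647 0.0958] [[0.398, -0.356, 0.043], [0.737, 0.576, 0.262]]
side pad_top 0.57 216 [ 0.5529 -0.0385  0.1517] [[0.538, -0.299, -0.001], [0.773, -0.018, 0.154]]
side stop_mid 0.89 1084 [ 0.5299 -0.0177  0.1369] [[0.504, -0.084, 0.088], [0.582, 0.004, 0.153]]
side block_wing 0.91 357 [ 0.5361 -0.2277  0.1438] [[0.513, -0.246, 0.115], [0.569, -0.218, 0.167]]
side block_round 0.88 650 [0.5596 0.2196 0.1445] [[0.539, 0.201, 0.115], [0.595, 0.229, 0.17]]
```

```bash
python3 - <<'E'
from h import *
al=[]
for n in("scene","side"):
    c=bot.calibration(n); d=np.load(f"d_{n}.npy")
    p=cloud(c,d,np.ones(d.shape,bool))
    f=p[(abs(p[:,2]-.125)<.005)&(p[:,0]>.48)&(p[:,0]<.64)&(p[:,1]>-.3)&(p[:,1]<.28)]
    print(n,len(f),np.median(f[:,2]))
    # slice mid x
    # use PCA-ish fit of centre via upper/lower percentiles per y bin
    ys=np.arange(-.29,.28,.02);Y=[];X=[]
    for y in ys:
        s=f[abs(f[:,1]-y)<.01]
        if len(s)>15: lo,hi=np.percentile(s[:,0],[3,97]); Y.append(y);X.append((lo,hi))
    X=np.array(X);
    for k in(0,1): print(np.polyfit(Y,X[:,k],1).round(4), end=' ')
    print(np.c_[Y,X].round(3)[::3].tolist())
    for nm in("pad_top","stop_mid","block_wing","block_round"):
        m=np.load(f"m_{n}_{nm}.npy"); q=cloud(c,d,m)
        lo={"pad_top":.149,"stop_mid":.139,"block_wing":.142,"block_round":.142}[nm]
        s=q[(q[:,2]>lo)&(abs(q[:,0]-.56)<.06)&(abs(q[:,1])<.3)]
        if nm!="pad_top" : s=s[s[:,2]<lo+.009]
        a=-0.065; e=np.array([np.sin(-a),np.cos(a)]); v=s[:,:2]@e; w=s[:,:2]@np.array([e[1],-e[0]])
        vv=np.percentile(v,[3,97]);ww=np.percentile(w,[3,97])
        print(n,nm,len(s),'along',vv.round(4),vv.mean().round(4),'across',ww.round(4),ww.mean().round(4))
a=cv2.imread("pics/scene0.png")[150:280,90:400]; cv2.imwrite("pics/z.png",cv2.resize(a,None,fx=2.5,fy=2.5,interpolation=cv2.INTER_CUBIC))
E
```

```text
scene 2053 0.12425536345928895
[0.049  0.5462] [0.0506 0.5845] [[-0.29, 0.525, 0.566], [-0.23, 0.556, 0.577], [-0.17, 0.532, 0.572], [-0.11, 0.536, 0.576], [-0.03, 0.515, 0.593], [0.03, 0.545, 0.583], [0.09, 0.548, 0.588], [0.15, 0.552, 0.591], [0.25, 0.559, 0.596]]
scene pad_top 283 along [-0.0299  0.0153] -0.0073 across [0.5461 0.5788] 0.5624
scene stop_mid 611 along [-0.0498  0.0349] -0.0075 across [0.5314 0.5928] 0.5621
scene block_wing 594 along [-0.0517  0.0368] -0.0075 across [0.5314 0.5914] 0.5614
scene block_round 577 along [-0.0504  0.0364] -0.007 across [0.532  0.5914] 0.5617
side 1582 0.12413174680879407
[0.0702 0.5321] [0.0424 0.5735] [[-0.23, 0.512, 0.571], [-0.17, 0.528, 0.567], [-0.07, 0.521, 0.525], [0.03, 0.54, 0.58], [0.09, 0.544, 0.583], [0.15, 0.547, 0.586], [0.21, 0.539, 0.541], [0.27, 0.555, 0.594]]
side pad_top 151 along [-0.0274  0.0168] -0.0053 across [0.5398 0.5729] 0.5563
side stop_mid 321 along [-0.0501  0.0373] -0.0064 across [0.5253 0.5838] 0.5546
side block_wing 100 along [-0.212 -0.184] -0.198 across [0.5292 0.5822] 0.5557
side block_round 224 along [0.2363 0.2645] 0.2504 across [0.5254 0.58  ] 0.5527
```

View pics/z.png

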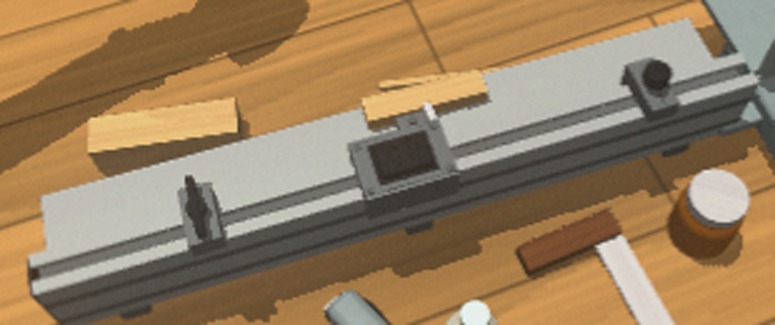

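```bash
python3 - <<'E'
from h import *
from scipy.spatial.transform import Rotation as R
o=bot.get_obs();q=o["tool_rot"];r=R.from_quat([q[1],q[2],q[3],q[0]])
print(o["t"],o["gripper_width"],r.as_matrix().round(3).tolist())
d=np.array([.558,-.043,.26])-o["eef_pos"]; print((r.inv().apply(d)*100).round(2))
y=np.array([.061,.998,0]);x=-y;z=np.array([0,0,-1.]);T=R.from_matrix(np.c_[x,np.cross(z,x),z]); print((r.inv()*T).as_rotvec())
E
```

```text
1.4 0.9982358966613025 [[0.326, -0.945, 0.0], [-0.945, -0.326, -0.0], [0.0, -0.0, -1.0]]
[-45.26 -51.35  -2.87]
[-5.09626102e-05 -7.05820883e-06  3.92853830e-01]
```

```bash
python3 -m creep '[[[-4,-4.6,-2,0,0,0.1,0],[-8,-9.2,-2.9,0,0,0.2,0],[-12,-13.8,-2.9,0,0,0.3,0],[-16,-18.4,-2.9,0,0,0.393,0],[-20,-23,-2.9,0,0,0.393,0],[-24,-27.6,-2.9,0,0,0.393,0],[-28,-32.2,-2.9,0,0,0.393,0],[-32,-36.8,-2.9,0,0,0.393,0],[-36,-41.4,-2.9,0,0,0.393,0],[-40,-46,-2.9,0,0,0.393,0]]]' 30
```

```text
t: 2.65
eef_pos: [0.5254, -0.1085, 0.2607]
tool_rot: [0.0, -0.685, 0.729, -0.0]
contact_force: [0.4, -0.6, -0.3]
gripper_width: 0.0
```

```bash
cat > look.py <<'E'
from h import *
import sys
t=sys.argv[1]
o=bot.get_obs(); c=bot.calibration("wrist"); im,d=bot.read_camera("wrist"); cv2.imwrite(f"pics/w{t}.png",im)
e=np.array([.061,.998]);w=np.array([.998,-.061])
print(o["t"],o["eef_pos"].round(4),o["contact_force"].round(2),"tcp along/across",(o["eef_pos"][:2]@e).round(4),(o["eef_pos"][:2]@w).round(4))
for l in("pad_top","stop_mid","block_wing"):
    for x in bot.silhouettes("wrist",l)[:1]:
        p=cloud(c,d,x["mask"]); zt=np.percentile(p[:,2],90)
        lo={"pad_top":-.004,"stop_mid":-.016,"block_wing":-.03}[l]; s=p[p[:,2]>zt+lo]
        v=np.percentile(s[:,:2]@e,[2,98]);u=np.percentile(s[:,:2]@w,[2,98])
        print(l,round(x["p"],2),len(s),"ztop",zt.round(4),"along",v.round(4),v.mean().round(4),"across",u.round(4),u.mean().round(4))
E
python3 look.py 1; python3 -m creep '[[[-4,-2,0,0,0,0,0],[-6.9,-2.9,0,0,0,0,0],[-6.9,-2.9,0,0,0,0,0],[-6.9,-2.9,0,0,0,0,0]]]'; python3 look.py 2
```

```text
2.65 [ 0.5254 -0.1085  0.2607] [ 0.42 -0.61 -0.29] tcp along/across -0.0763 0.5309
pad_top 0.84 2060 ztop 0.154 along [-0.0349  0.0119] -0.0115 across [0.5429 0.5774] 0.5601
stop_mid 0.7 6440 ztop 0.1532 along [-0.0542  0.0318] -0.0112 across [0.5229 0.5909] 0.5569
block_wing 0.68 2232 ztop 0.1684 along [-0.2077 -0.1872] -0.1975 across [0.5314 0.5883] 0.5599
t: 3.35
eef_pos: [0.5571, -0.0454, 0.2602]
tool_rot: [-0.001, -0.684, 0.729, -0.0]
contact_force: [0.1, -1.1, -0.3]
gripper_width: -0.0
3.35 [ 0.5571 -0.0454  0.2602] [ 0.14 -1.08 -0.31] tcp along/across -0.0113 0.5587
pad_top 0.97 1879 ztop 0.154 along [-0.0342  0.0125] -0.0109 across [0.5442 0.5775] 0.5608
stop_mid 0.6 6165 ztop 0.1533 along [-0.0538  0.0327] -0.0106 across [0.5214 0.5917] 0.5566
block_wing 0.61 2294 ztop 0.1681 along [-0.206  -0.1868] -0.1964 across [0.5312 0.5886] 0.5599
```

View pics/w1.png

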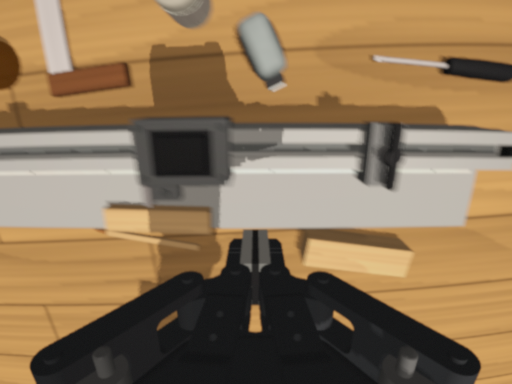

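View pics/w2.png

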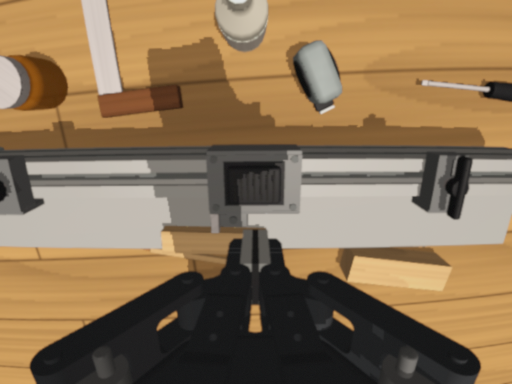

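```bash
python3 -m creep '[[[0,-0.1,3,0,0,0,0],[0,-0.1,6,0,0,0,0],[0,-0.1,8.5,0,0,0,0],[0,-0.1,9.6,0,0,0,0],[0,-0.1,9.8,0,0,0,0],[0,-0.1,9.8,0,0,0,0]]]'; python3 -m creep '[[[0,0,0.2,0,0,0,0],[0,0,0.4,0,0,0,0],[0,0,0.5,0,0,0,0],[0,0,0.5,0,0,0,0]]]'
```

```text
t: 4.3
eef_pos: [0.5593, -0.0433, 0.1632]
tool_rot: [0.0, -0.685, 0.729, -0.001]
contact_force: [-0.0, -0.2, -0.1]
gripper_width: -0.003
t: 4.8
eef_pos: [0.5587, -0.0431, 0.1573]
tool_rot: [-0.0, -0.685, 0.728, 0.0]
contact_force: [-0.1, 0.2, -0.2]
gripper_width: 0.003
```

```bash
for i in 1 2 3; do python3 -m creep '[[[0,0,0.1,0,0,0,0],[0,0,0.2,0,0,0,0],[0,0,0.2,0,0,0,0]]]' | egrep 'eef|force'; done
```

```text
eef_pos: [0.5586, -0.0431, 0.1552]
contact_force: [-0.5, 0.1, -0.8]
eef_pos: [0.5587, -0.0432, 0.1533]
contact_force: [-0.5, -0.0, 0.7]
eef_pos: [0.5587, -0.0432, 0.152]
contact_force: [-1.7, -0.3, 7.3]
```

```bash
for i in 1 2; do python3 -m creep '[[[0,0,0.15,0,0,0,0],[0,0,0.3,0,0,0,0],[0,0,0.3,0,0,0,0],[0,0,0.3,0,0,0,0]]]' | egrep 'eef|force'; done
```

```text
eef_pos: [0.5588, -0.0432, 0.1492]
contact_force: [-3.2, -0.0, 8.0]
eef_pos: [0.5588, -0.0431, 0.147]
contact_force: [-5.4, -0.6, 15.0]
```

```bash
python3 -m creep '[[[0,0,0.1,0,0,0,0],[0,0,0.1,0,0,0,0],[0.2,0,0.1,0,0,0,0],[0.6,0,0.1,0,0,0,0],[1,0,0.1,0,0,0,0],[1.4,0,0.1,0,0,0,0],[1.8,0,0.1,0,0,0,0],[2,0,0.1,0,0,0,0],[2,0,0.1,0,0,0,0]]]'; python3 look.py 3
```

```text
t: 8.05
eef_pos: [0.5577, -0.0631, 0.1469]
tool_rot: [0.0, -0.685, 0.729, -0.001]
contact_force: [-7.9, 1.0, 21.5]
gripper_width: -0.001
8.05 [ 0.5577 -0.0631  0.1469] [-7.94  0.96 21.47] tcp along/across -0.0289 0.5605
stop_mid 0.72 11769 ztop 0.1467 along [-0.074   0.0122] -0.0309 across [0.5408 0.5921] 0.5664
block_wing 0.75 1281 ztop 0.0942 along [0.0082 0.1032] 0.0557 across [0.4572 0.5681] 0.5126
```

View pics/w3.png

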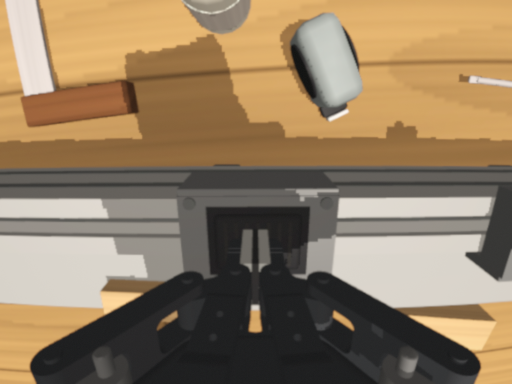

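```bash
python3 -m creep '[[[0.3,0,0,0,0,0,0],[0.8,0,0,0,0,0,0],[1.3,0,0,0,0,0,0],[1.8,0,0,0,0,0,0],[2.3,0,0,0,0,0,0],[2.8,0,0,0,0,0,0],[3.3,0,0,0,0,0,0],[3.8,0,0,0,0,0,0],[4.2,0,0,0,0,0,0],[4.5,0,0,0,0,0,0]]]'; python3 -m creep '[[[0.3,0,0,0,0,0,0],[0.8,0,0,0,0,0,0],[1.3,0,0,0,0,0,0],[1.8,0,0,0,0,0,0],[2.3,0,0,0,0,0,0],[2.8,0,0,0,0,0,0],[3.3,0,0,0,0,0,0],[3.8,0,0,0,0,0,0],[4.2,0,0,0,0,0,0],[4.4,0,0,0,0,0,0]]]'; python3 look.py 4; python3 - <<'E'
from h import *
im,d=bot.read_camera("side"); cv2.imwrite("pics/s4.png",cv2.resize(im[110:260,150:370],None,fx=3.5,fy=3.5,interpolation=cv2.INTER_CUBIC))
E
```

```text
t: 9.5
eef_pos: [0.5551, -0.108, 0.1469]
tool_rot: [0.0, -0.685, 0.728, -0.001]
contact_force: [-7.3, 1.1, 21.5]
gripper_width: 0.0
t: 10.75
eef_pos: [0.5526, -0.1523, 0.1469]
tool_rot: [0.0, -0.685, 0.729, -0.001]
contact_force: [-7.9, 1.7, 20.2]
gripper_width: -0.001
10.75 [ 0.5526 -0.1523  0.1469] [-7.89  1.69 20.18] tcp along/across -0.1183 0.5607
pad_top 0.57 2749 ztop 0.1476 along [-0.144  -0.0964] -0.1202 across [0.546  0.5778] 0.5619
stop_mid 0.76 11965 ztop 0.1466 along [-0.1636 -0.077 ] -0.1203 across [0.5406 0.5923] 0.5665
```

View pics/w4.png

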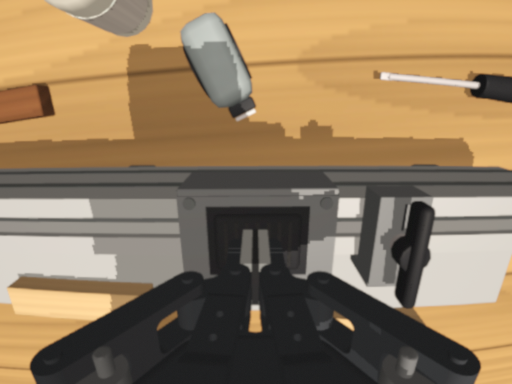

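View pics/s4.png

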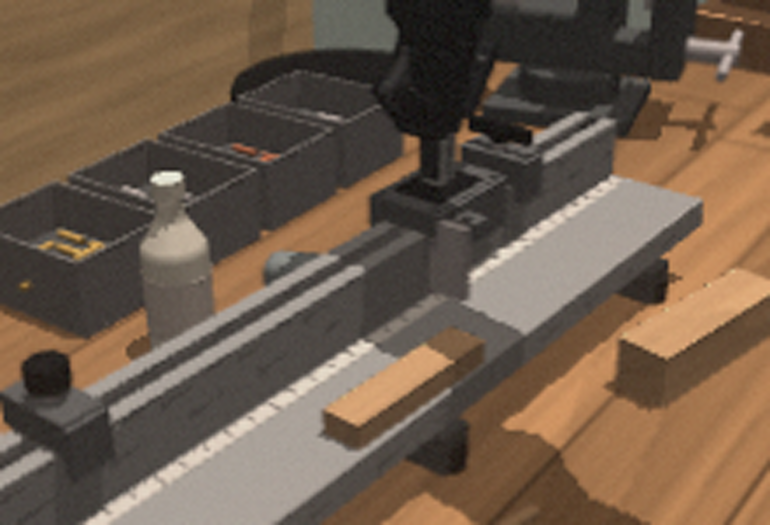

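```bash
python3 -m creep '[[[0.2,0,0,0,0,0,0],[0.5,0,0,0,0,0,0],[0.8,0,0,0,0,0,0],[1.1,0,0,0,0,0,0],[1.2,0,0,0,0,0,0]]]'|egrep 'eef|force'; for i in 1 2 3; do python3 -m creep '[[[0.1,0,0,0,0,0,0],[0.2,0,0,0,0,0,0],[0.2,0,0,0,0,0,0]]]'|egrep 'eef|force'; done
```

```text
eef_pos: [0.5519, -0.1643, 0.1469]
contact_force: [-6.9, 1.0, 20.4]
eef_pos: [0.5517, -0.1663, 0.1469]
contact_force: [-7.4, 1.6, 20.3]
eef_pos: [0.5516, -0.1683, 0.1469]
contact_force: [-7.5, 0.1, 20.5]
eef_pos: [0.5515, -0.1703, 0.1469]
contact_force: [-7.0, 1.0, 19.2]
```

```bash
python3 look.py 5; for i in 1 2 ; do python3 -m creep '[[[0.1,0,0,0,0,0,0],[0.2,0,0,0,0,0,0],[0.2,0,0,0,0,0,0]]]'|egrep 'eef|force'; done;  python3 look.py 6
```

```text
12.75 [ 0.5515 -0.1703  0.1469] [-7.03  0.97 19.19] tcp along/across -0.1363 0.5608
pad_top 0.97 2834 ztop 0.1476 along [-0.1619 -0.1144] -0.1382 across [0.5457 0.5779] 0.5618
stop_mid 0.59 12135 ztop 0.1467 along [-0.1818 -0.0949] -0.1384 across [0.5407 0.5924] 0.5665
block_wing 0.94 5363 ztop 0.1684 along [-0.2124 -0.1872] -0.1998 across [0.5358 0.5892] 0.5625
eef_pos: [0.5514, -0.1723, 0.1469]
contact_force: [-6.8, 0.3, 19.8]
eef_pos: [0.5513, -0.1743, 0.1469]
contact_force: [-7.2, 1.1, 20.5]
13.7 [ 0.5513 -0.1743  0.1469] [-7.17  1.12 20.54] tcp along/across -0.1404 0.5608
pad_top 0.91 2797 ztop 0.1476 along [-0.166  -0.1184] -0.1422 across [0.546  0.5779] 0.5619
stop_mid 0.93 11899 ztop 0.1466 along [-0.1855 -0.099 ] -0.1422 across [0.5408 0.5924] 0.5666
block_wing 0.97 5005 ztop 0.1685 along [-0.2162 -0.1875] -0.2018 across [0.5371 0.5894] 0.5633
```

View pics/w6.png

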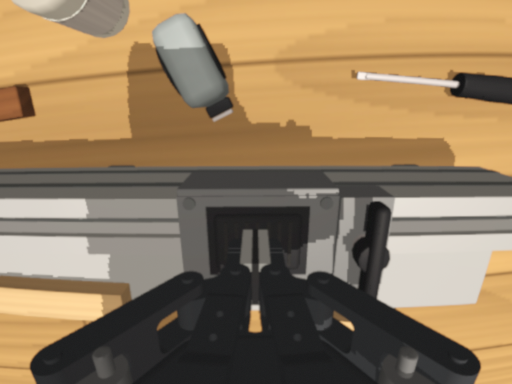

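Almost touching (stop edge about column 338, block face about 341). Continue in small steps.

```bash
for i in 1 2 3; do python3 -m creep '[[[0.05,0,0,0,0,0,0],[0.1,0,0,0,0,0,0],[0.1,0,0,0,0,0,0]]]'|egrep 'eef|force'; done;  python3 look.py 7
```

```text
eef_pos: [0.5513, -0.1745, 0.1469]
contact_force: [-6.2, 2.8, 20.0]
eef_pos: [0.5513, -0.1746, 0.1469]
contact_force: [-6.4, 4.9, 20.7]
eef_pos: [0.5513, -0.1746, 0.1469]
contact_force: [-7.7, 6.5, 20.4]
15.025 [ 0.5513 -0.1746  0.1469] [-7.67  6.51 20.39] tcp along/across -0.1406 0.5608
pad_top 0.86 2801 ztop 0.1476 along [-0.1661 -0.1184] -0.1422 across [0.5457 0.5778] 0.5618
stop_mid 0.81 12044 ztop 0.1467 along [-0.1859 -0.0991] -0.1425 across [0.5407 0.5924] 0.5666
block_wing 0.86 4943 ztop 0.1685 along [-0.2163 -0.1876] -0.202 across [0.5374 0.5893] 0.5634
```

View pics/w7.png

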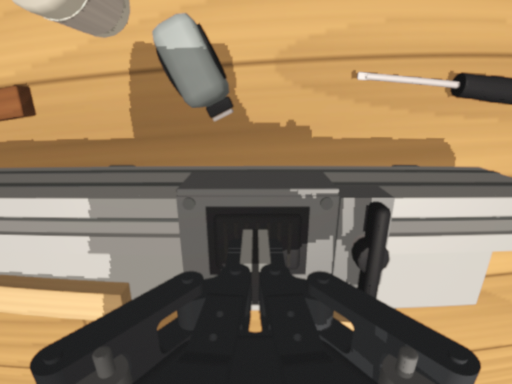

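```bash
python3 -m creep '[[[0,0,-0.15,0,0,0,0],[0,0,-0.3,0,0,0,0],[0,0,-0.45,0,0,0,0],[0,0,-0.6,0,0,0,0],[0,0,-0.8,0,0,0,0],[0,0,-1,0,0,0,0],[0,0,-1.3,0,0,0,0],[0,0,-2,0,0,0,0],[0,0,-4,0,0,0,0],[0,0,-7,0,0,0,0]]]'; python3 -m creep '[[[0,0,-4,0,0,0,0],[0,0,-6,0,0,0,0],[0,0,-6,0,0,0,0],[0,0,-6,0,0,0,0]]]'; python3 look.py 8; python3 - <<'E'
from h import *
for n in("side","scene"):
    im,d=bot.read_camera(n)
    cv2.imwrite(f"pics/{n}8.png",im)
    s=im[110:260,150:370] if n=="side" else im[150:280,90:310]
    cv2.imwrite(f"pics/{n}8z.png",cv2.resize(s,None,fx=3.5,fy=3.5,interpolation=cv2.INTER_CUBIC))
E
```

```text
t: 16.48
eef_pos: [0.5498, -0.177, 0.2144]
tool_rot: [-0.001, -0.685, 0.728, 0.001]
contact_force: [0.1, -0.5, 0.8]
gripper_width: 0.001
t: 16.98
eef_pos: [0.5498, -0.1769, 0.2733]
tool_rot: [-0.0, -0.685, 0.728, 0.001]
contact_force: [-0.2, 0.7, 0.1]
gripper_width: 0.002
16.975 [ 0.5498 -0.1769  0.2733] [-0.23  0.68  0.14] tcp along/across -0.143 0.5595
pad_top 0.71 1749 ztop 0.154 along [-0.1658 -0.1185] -0.1421 across [0.5442 0.5781] 0.5612
stop_mid 0.98 5668 ztop 0.1533 along [-0.1857 -0.0987] -0.1422 across [0.5206 0.5922] 0.5564
block_wing 0.66 1835 ztop 0.1685 along [-0.2168 -0.1874] -0.2021 across [0.5308 0.5888] 0.5598
```

View pics/w8.png

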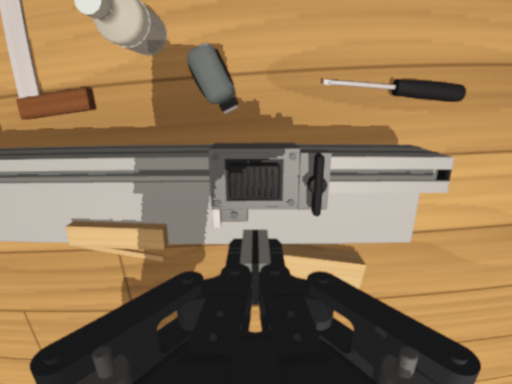

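View pics/side8z.png

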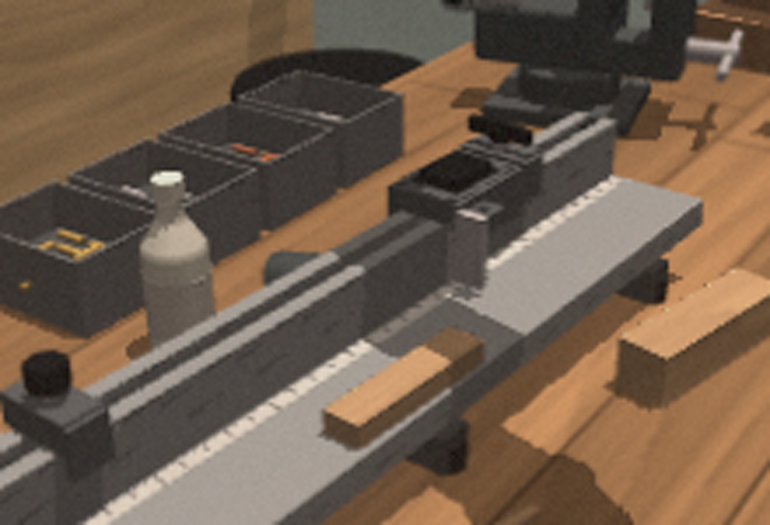

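View pics/scene8.png

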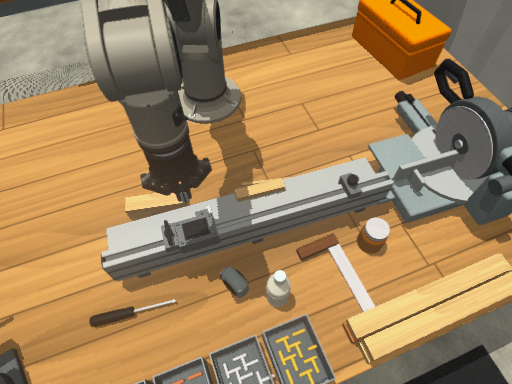

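```bash
python3 -c "
from station import bot
bot.hand_in(); print(bot.get_obs()['t'])"
```

```text
the job is handed in; nothing more can be done
the job is handed in; nothing more can be done
```

The length stop now sits against the wing-screw block, with the brake pad up. I handed the job in at about 17 s; `hand_in` reports no verdict.

**What I did:** With the closed fingertips I pressed the pad fully down (about 6 mm, about 20 N) and slid the stop about 131 mm to the block. The block stopped it: over the last two 1 mm steps the tip stayed put while the sideways force rose from 1 to 6.5 N. I then lifted straight up and moved clear.

**Last checks:**
- **Pad:** its top measured z = 0.154 m, the same as before pressing, so it is up.
- **Stop:** it did not move when I released the pad. Its centre measured 59.9 mm from the block's, against the 60 mm expected.
- **Clearance:** the tool is at z = 0.273 m with about zero contact force.
- **Other things on the bench:** everything visible in the pictures looks unmoved. The pencil is mostly hidden behind the bed strip in the later views. I judged this by eye and did not measure it.

**Where measurements disagreed:** early estimates of the travel ranged from 126 to 132 mm. In one wrist picture taken close to the stop, the network put `block_wing` in the wrong place, and I ignored it. I found the end position by contact force, not from those estimates.

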